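# Roll the vial onto the reader's line and read it

## Task

Roll the vial that lies on the label reader's stage along the stage until it rests centred on the white reading line, lying along it: push the top of it sideways with a fingertip and never lift or pick it up. Then press the read key on the control pod right down and let it go. Leave the two vials that stand on the stage upright where they are.

Things in the scene. Friction and masses are not known exactly. Their poses are not given: they have to be found in the camera images.
- reader: Fixed label reader. Matt black flat stage 270 x 360 mm, top 12 mm above the bench, 5 mm rim along front and back. Origin: centre of the stage's underside; x from the robot's side to the back, y left along the reading line, z up. Behind it (x 135 to 240 mm) a white foot 110 mm wide, 30 mm high, with a neck and reader head 60 mm wide, up to 120 mm above the bench.
- line_mid (a point): The middle of the white reading line, on the stage's top surface, 12 mm above the bench: at x = 0, y = 0 of the reader. The line is 4 mm wide and 220 mm long and runs along the reader's y; it is only a print, flush with the stage.
- vial: The lying vial: amber glass, 28 mm across, 95 mm long, 55 g, barred label, white cap 24 mm across. Origin: on its axis at mid-length; y runs along it from base (-47.5 mm) to cap end (47.5), full 28 mm from -47.5 to 27.5; x and z turn as it rolls. Starts 60 to 90 mm off the line, near parallel, in front or behind. Pressed at 2 to 8 N and dragged, its top goes twice as far as it; let go, it soon stops.
- standing1: Clear glass vial, 28 mm in diameter, 61 mm high, standing on the stage on the other side of the line from the lying vial, 60 to 90 mm from the line. Origin: centre of its underside. Must stay upright in its place.
- standing2: Another clear glass vial, 28 mm in diameter, 61 mm high, standing near the left end of the stage, past the line's left end. Origin: centre of its underside. Must stay upright in its place.
- key_top (a point): Centre of the top of the read key, 48 mm above the bench: a round white push key 24 mm in diameter in a grey collar 40 mm wide, on the white control pod at the stage's right end. It is pressed straight down.
- key (a joint): Travel of the read key: 0 up, 0.005 m fully down. It springs back; fully down takes 4 N.

How it is judged:
By the outcome, as a careful person would: the job done as asked, in the order asked, and still so for the second after the job is handed in, with the robot touching nothing.
It also fails if it takes over 51 s, if anything falls off the work surface, if the arm or the gripper's body presses on something with over 40 N, if the wrist force passes 120 N, or if a joint passes its speed limit or range.

## Robot

A 6-joint arm with a two-finger parallel gripper is mounted at the origin on the work surface. World frame = base frame: x ahead of the robot, y to its left, z up, the work surface at z = 0. Lengths are in m, angles in degrees, forces in N, time in s.
With the tool pointing down it reaches from about 0.3 to 0.95 m from the base axis. Payload 3.1 kg.
Tool frame: the origin (TCP) lies on the centre line of the jaws, within the pads' length; the fingertips stand ctrl.tips_ahead ahead of it and the grasp point (between the pads) is the TCP (ctrl.tips_ahead is the distance from the TCP to the fingertips, in m); x points along the fingers, y is the direction in which the jaws open and shut, and the axes are right-handed (so a half turn about x gives the same grasp; the last joint's range is limited). The gripper opens to 85 mm and grips with 20 to 120 N. Pads are 22 mm wide; open, the fingers measure 114 mm over their backs; the gripper's body (76 mm by 85 mm) begins 54 mm behind the grasp point. The pads swing forward as they close: fully open they stand 13 mm farther back than shut.
Start: joints at [64.475, 17.653, 93.61, -0, 68.738, -3.994], TCP at [0.229, 0.581, 0.25] pointing down, gripper open.
Joint ranges: [-175.34, 175.34], [-45.06, 112.39], [2.9, 150.54], [-68.45, 248.45], [3.09, 151.38], [-168.51, 168.51]. Speed limits (degrees/s): [159.86, 159.86, 180, 180, 180, 180].

## Interface

Orientations are given as [roll, pitch, yaw] about the fixed x, y, z axes, in that order (R = Rz(yaw) Ry(pitch) Rx(roll)).
In Python, from bench import status, viewer, ticket, ctrl gives the robot as it stands.
- The arm moves only by the shell command python3 -m inch 'ROWS' [FORCE]. ROWS is JSON, a list of rows, each a list of 3 entries, a list of its own where there are three numbers: the turn, a rotation vector about the tool's x, y, z in degrees, then the shift along the tool's x, y, z in m, then the opening, from 0 (shut) to 1 (fully open). A call has 1 to 20 rows; each row shifts and turns the commanded pose from where the row before left it, along the tool's axes as they then stand; what a row does not reach is not made up. A row lasts 1/10 s, in which the tool goes at most 50 mm and 8.59 degrees, less where a joint would pass 70% of its speed; a pose out of reach is approached as far as the arm can. A call with a gripper value outside its range is refused whole. The fingers move at their own pace and stop on an object; FORCE is the grip in N (left out, the last holds). Time passes only in rows, so rows that do not move let the fingers close. It gives the time, the measured TCP pose, the force and the opening at its end, in the units of the state.
- status.sense(): the state, without advancing time (a new reading comes with each control period).
- viewer.camera(name): name is "scene" or "top"; returns a dict with "img" (420x560x3 uint8, red, green, blue), "depth" (420x560 float32, m along the optical axis (not along the pixel's ray), 0 where there is no reading), "fx", "fy", "cx", "cy" (pixels), "rvec" (rotation vector, rad) and "tvec" (3), from world to camera coordinates, as OpenCV has them. Camera axes: x right, y down, z forward; pixel columns grow to the right and rows downward; lengths in m; the calibration is good to about 2 mm. A picture is of the moment at which its call begins.
- ticket.sign_off(): hands the job in, once; it reports no verdict.
The state is a dict: "time_s": time; "qpos": joint angles; "qvel": joint speeds; "effort": joint torques, N m; "ee_pos": TCP position; "orientation": TCP orientation; "force": force on the tool from outside, world axes, zero at the start; "torque": the same for the moment, N m; "finger_gap": finger opening in m.
Only numpy, scipy, OpenCV 4.12 (cv2) and the standard library are available. Lean on these libraries where they do the work, as an engineer would, in place of code of your own. Each camera call takes 0.05 s, during which the arm holds its last target. There are 200 camera calls.

## Working session

There is one attempt and no reset: what is moved stays moved. The work goes in short steps, Python scripts to look and compute and a shell command to move; the robot and the scene stay as the last step left them, time stands still between calls to the robot, and variables do not carry over. Pictures are saved under pics/ and viewed, about 8 in all and at most 12, crops included, and the job is handed in when it is done.

```bash
mkdir -p pics
cat > h.py <<'E'
import numpy as np,cv2
from bench import status,viewer,ticket,ctrl
def cam(n):
    c=viewer.camera(n);c['R']=cv2.Rodrigues(np.array(c['rvec'],float))[0];c['t']=np.array(c['tvec'],float).ravel();return c
def ray(c,u,v,z):
    d=c['R'].T@np.array([(u-c['cx'])/c['fx'],(v-c['cy'])/c['fy'],1.]);o=-c['R'].T@c['t']
    return o+d*(z-o[2])/d[2]
def cloud(c):
    v,u=np.mgrid[:420,:560];d=c['depth'];p=np.stack([(u-c['cx'])/c['fx']*d,(v-c['cy'])/c['fy']*d,d],-1)
    return (p-c['t'])@c['R']
def save(n,im): cv2.imwrite('pics/'+n,im[...,::-1])
E
python3 - <<'E'
from h import *
import pickle
for n in('scene','top'):
    c=cam(n);save(n+'1.png',c['img']);pickle.dump(c,open(n+'.pkl','wb'));print(n,-c['R'].T@c['t'],c['fx'])
s=status.sense();print(s,ctrl.tips_ahead)
E
```

```text
scene [0.79947868 0.44638361 0.7943332 ] 485.5680681267378
top [0.52482786 0.02605422 0.72197586] 487.67668276679416
{'time_s': 0.1, 'qpos': array([ 6.44744430e+01,  1.76997584e+01,  9.36832426e+01,  4.73318395e-04,
        6.87382732e+01, -3.99146894e+00]), 'qvel': array([ 0.00992595, -0.15822393, -0.25244083,  0.11441541,  0.05746417,
        0.0602724 ]), 'effort': array([ 1.02584529e-04, -4.16401291e+01, -2.77645683e+01,  8.51768107e-06,
        3.95338007e-03,  1.21395186e-05]), 'ee_pos': array([0.22910103, 0.58072306, 0.2491508 ]), 'orientation': array([ -94.19969365,   89.87872502, -115.73395381]), 'force': array([-0.06871537, -0.45572767, -0.25114116]), 'torque': array([ 0.03557682, -0.02047957,  0.03135914]), 'finger_gap': 0.08508365679614721} 0.019
```

View pics/top1.png

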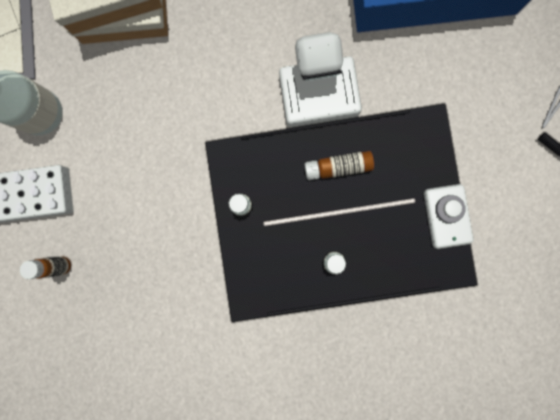

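View pics/scene1.png

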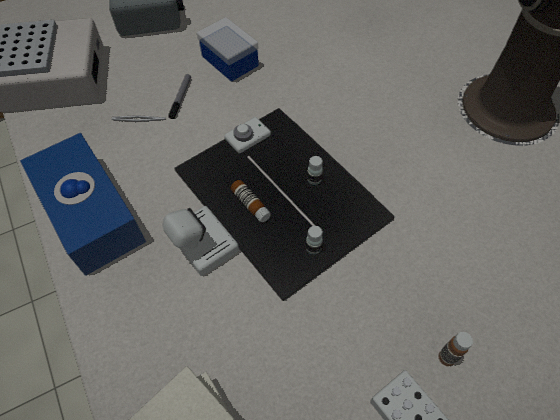

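The top view shows the line from (265,223) to (414,200) and the amber vial at about (340,165), behind the line with its cap to the left. The standing vials are at (335,263) and (239,205), and the key is at about (452,209). The scene view agrees.

```bash
cat > meas.py <<'E'
from h import *
def line_vial(c,v=True):
    im=c['img'].astype(int);hsv=cv2.cvtColor(c['img'],cv2.COLOR_RGB2HSV)
    P=cloud(c)
    # line: bright thin pts at stage height
    out={}
    g=im.min(2)
    m=(g>90).astype(np.uint8)
    n,l,st,ce=cv2.connectedComponentsWithStats(m)
    for i in range(1,n):
        if 20<st[i,4]<6000:
            p=P[l==i]; p=p[np.isfinite(p).all(1)]
            q=np.median(p,0)
            if .2<q[0]<.9 and abs(q[1])<.35 : print('white',st[i],ce[i].round(1),q.round(4), 'zmax',np.percentile(p[:,2],95).round(4))
    am=((hsv[...,0]<18)&(hsv[...,1]>140)&(hsv[...,2]>50)).astype(np.uint8)
    n,l,st,ce=cv2.connectedComponentsWithStats(am)
    for i in range(1,n):
        if st[i,4]>15: print('amber',st[i],ce[i].round(1),np.median(P[l==i],0).round(4))
E
python3 - <<'E'
from meas import *;import pickle
for n in('top','scene'):
    print(n);c=pickle.load(open(n+'.pkl','rb'));line_vial(c)
    k=cv2.resize(c['img'][90:320,195:485],None,fx=2.7,fy=2.5,interpolation=cv2.INTER_CUBIC) if n=='top' else None
    if k is not None: save('crop.png',k)
c=pickle.load(open('top.pkl','rb'))
for u,v,z in[(265,223.5,.012),(414.5,200.5,.012)]:print(ray(c,u,v,z))
E
```

```text
top
white [100  10  63  20 615] [138.8  21.6] [0.8203 0.2519 0.0514] zmax 0.0538
white [330 152  35  24 587] [347.2 163. ] [ 0.6245 -0.0436  0.0385] zmax 0.0415
white [305 160  15  19 243] [311.9 169.3] [0.6154 0.0059 0.0355] zmax 0.0389
white [228 193  23  22 387] [239.4 203.5] [0.5637 0.1038 0.072 ] zmax 0.0747
white [263 198 153  28 802] [338.5 211.8] [ 0.5569 -0.0336  0.0121] zmax 0.0142
white [324 252  22  23 385] [334.8 262.6] [ 0.4869 -0.0254  0.0721] zmax 0.0746
amber [363 151  11  20 173] [368.3 160.7] [ 0.6281 -0.0733  0.0378]
amber [319 158  13  20 209] [324.9 167.7] [ 0.6172 -0.0123  0.0373]
amber [ 41 260  10  17  95] [ 46.2 267.2] [0.4728 0.3631 0.0716]
scene
white [248 156  74  82 313] [295.7 208.6] [0.5587 0.0407 0.014 ] zmax 0.0745
white [309 156  13  11 104] [315.2 160.6] [ 0.4847 -0.0262  0.0729] zmax 0.0751
white [308 167  13   6  25] [313.  170.2] [ 0.4924 -0.0193  0.0531] zmax 0.0559
white [ 54 172  40  32 554] [ 73.7 187.7] [ 0.8974 -0.1708  0.0859] zmax 0.0881
white [235 184  11  10  28] [239.  187.6] [ 0.6291 -0.0618  0.0386] zmax 0.0412
white [240 190  11   8  32] [244.3 193.1] [ 0.6269 -0.0447  0.039 ] zmax 0.0421
white [247 196  11  12  29] [251.2 200.9] [ 0.6217 -0.0227  0.0385] zmax 0.4931
white [256 207  13  14 105] [261.3 212.8] [0.6168 0.0071 0.0358] zmax 0.0395
white [307 236  12   9  31] [311.  241.2] [0.5725 0.1108 0.053 ] zmax 0.0559
amber [231 180  13  12  73] [235.8 184.5] [ 0.6317 -0.072   0.0377]
amber [249 200  15  14 118] [255.1 205.8] [ 0.6208 -0.0112  0.0373]
amber [451 342   7   9  18] [453.6 346.7] [0.4808 0.3738 0.0757]
[0.53816388 0.07229609 0.012     ]
[ 0.57541944 -0.14347564  0.012     ]
```

View pics/crop.png

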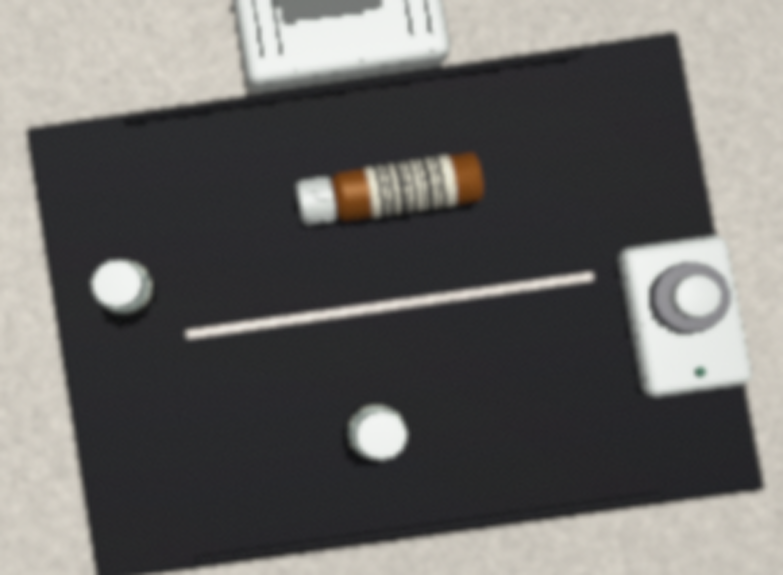

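```bash
cat > m2.py <<'E'
from h import *
def fit(c,pts,z):
    p=np.array([ray(c,u,v,z)[:2] for u,v in pts]);m=p.mean(0);w=np.linalg.svd(p-m)[2][0];w=w*np.sign(w[1]);s=(p-m)@w
    mid=m+w*(np.percentile(s,99.7)+np.percentile(s,.3))/2
    return mid,w,np.ptp(s)
def measure(c,box,line=None):
    # box u0,v0,u1,v1 around the vial, silhouette on black stage
    u0,v0,u1,v1=box
    m=(c['img'].max(2)>75).astype(np.uint8)
    if line is None:
        n,l,st,ce=cv2.connectedComponentsWithStats((c['img'].min(2)>90).astype(np.uint8))
        i=l[212,338];ys,xs=np.nonzero(l==i);line=fit(c,np.c_[xs,ys],.012)
    b=np.zeros_like(m);b[v0:v1,u0:u1]=m[v0:v1,u0:u1]
    n,l,st,ce=cv2.connectedComponentsWithStats(b);i=1+st[1:,4].argmax()
    cn=max(cv2.findContours((l==i).astype(np.uint8),0,2)[0],key=cv2.contourArea)
    ys,xs=np.nonzero(l==i);V=fit(c,np.c_[xs,ys],.026)
    # mid via minAreaRect
    p=np.array([ray(c,u,v,.026)[:2] for u,v in cn[:,0]],np.float32)*1000
    r=cv2.minAreaRect(p)
    lm,w,L=line;nrm=np.array([w[1],-w[0]])
    cen=np.array(r[0])/1000
    a=lambda w:np.degrees(np.arctan2(-w[0],w[1]))
    print('line',lm.round(4),'yaw',a(w).round(2),'len',L.round(3))
    print('vial pca',V[0].round(4),'yaw',a(V[1]).round(2),'len',V[2].round(3),'rect',cen.round(4),r[1],r[2])
    d=cen-lm;print('across(+back)',(d@nrm*1000).round(1),'along(+left)',(d@w*1000).round(1))
    return line,V
E
python3 - <<'E'
from m2 import *;import pickle
c=pickle.load(open('top.pkl','rb'));L,V=measure(c,(295,145,385,185))
lm,w,_=L;nrm=np.array([w[1],-w[0]])
im=c['img']
P=cloud(c)
# key: brightest blob in collar
sub=im[185:235,425:475].min(2);print('key region')
h=cv2.HoughCircles(cv2.GaussianBlur(cv2.resize(sub,None,fx=4,fy=4,interpolation=cv2.INTER_CUBIC),(5,5),1),cv2.HOUGH_GRADIENT,1,8,param1=80,param2=18,minRadius=25,maxRadius=60)
for x,y,r in h[0][:6]:
    u,v=425+(x+.5)/4-.5,185+(y+.5)/4-.5;print(u,v,r/4,ray(c,u,v,.048),P[int(v),int(u)])
q=P[185:235,425:475].reshape(-1,3);q=q[(q[:,2]>.044)&(q[:,2]<.055)];print('key depth pts',len(q),q.mean(0),np.ptp(q,0))
for u,v in[(334.8,262.6),(239.4,203.5)]:
    p=ray(c,u,v,.073)[:2]-lm;print('standing',p+lm,p@nrm,p@w)
q=P[20:145,270:370].reshape(-1,3);q=q[(q[:,2]>.03)&(q[:,0]<.95)]
x=(q[:,:2]-lm);print('reader head min x',np.percentile((x@nrm),[0.5,2]),'y',np.percentile(x@w,[1,99]),q[:,2].max(),'head front z>.06',np.percentile((x@nrm)[q[:,2]>.08],1))
E
```

```text
line [ 0.5571 -0.0341] yaw 9.84 len 0.223
vial pca [ 0.6238 -0.0326] yaw 10.37 len 0.099 rect [ 0.6233 -0.0329] (30.473180770874023, 99.42431640625) 11.011628150939941
across(+back) 65.5 along(+left) -10.2
key region
450.25 208.5 14.575 [ 0.56270753 -0.18336806  0.048     ] [ 0.56346455 -0.18345345  0.04663573]
453.0 208.0 8.225 [ 0.56345734 -0.18708474  0.048     ] [ 0.56347211 -0.18716622  0.04774232]
448.5 209.5 13.75 [ 0.56129641 -0.18100242  0.048     ] [ 0.56193433 -0.18013171  0.04863575]
451.25 206.75 14.85 [ 0.56512845 -0.18472026  0.048     ] [ 0.5661308  -0.18428335  0.0483177 ]
446.5 208.5 14.55 [ 0.56261876 -0.17829795  0.048     ] [ 0.56334554 -0.17790497  0.04706195]
451.25 210.25 12.325 [ 0.56033488 -0.18471903  0.048     ] [ 0.56059261 -0.18391988  0.04947778]
key depth pts 230 [ 0.56373167 -0.18694403  0.04763649] [0.02208608 0.02197713 0.00643394]
standing [ 0.48716551 -0.0250133 ] -0.06733863110525284 0.02085999376528639
standing [0.56312061 0.10318484] 0.02941264085761521 0.13418752778873483
reader head min x [-0.02150117  0.14059293] y [-0.07119167  0.0647379 ] 0.7219758596955166 head front z>.06 -0.02150116518096362
```

```bash
cat > plan.py <<'E'
from h import *
from scipy.spatial.transform import Rotation as Ro
LM=np.array([.5571,-.0341]);YAW=9.84
def R(): return Ro.from_euler('xyz',status.sense()['orientation'],degrees=True).as_matrix()
def where():
    s=status.sense();p=s['ee_pos'];a=np.radians(YAW);n=np.array([np.cos(a),np.sin(a)]);w=np.array([-n[1],n[0]])
    r=R();phi=np.degrees(np.arctan2(r[1,1],r[0,1]));d=p[:2]-LM
    print('t',round(s['time_s'],2),'tcp',p.round(4),'tip z',round(p[2]-ctrl.tips_ahead,4),'across',(d@n*1000).round(1),'along',(d@w*1000).round(1),'yaw of y',phi.round(2),'x axis',r[:,0].round(3),'F',s['force'].round(2),'gap',round(s['finger_gap'],4),'tips',ctrl.tips_ahead)
def to(p):
    s=status.sense();d=np.array(p)-s['ee_pos'];print('shift tool',(R().T@d).round(4))
def reader(ac,al,z):
    a=np.radians(YAW);n=np.array([np.cos(a),np.sin(a)]);w=np.array([-n[1],n[0]]);return [*(LM+n*ac/1e3+w*al/1e3),z]
E
python3 -c "
from plan import *
where();r=R();print(r.round(4))
T=np.array([[0,np.cos(np.radians(YAW)),np.sin(np.radians(YAW))],[0,np.sin(np.radians(YAW)),-np.cos(np.radians(YAW))],[-1,0,0]])
for k in(1,-1):
  t=T.copy();t[:,1:]*=k;print(k,Ro.from_matrix(r.T@t).as_rotvec(degrees=True))
to(reader(76,-14,.13))
"
```

```text
t 0.1 tcp [0.2291 0.5807 0.2492] tip z 0.2302 across -218.1 along 661.8 yaw of y 68.47 x axis [-0.001 -0.002 -1.   ] F [-0.07 -0.46 -0.25] gap 0.0851 tips 0.019
[[-9.000e-04  3.671e-01  9.302e-01]
 [-1.900e-03  9.302e-01 -3.671e-01]
 [-1.000e+00 -2.100e-03 -2.000e-04]]
1 [5.86257172e+01 5.37858414e-02 1.14751772e-01]
-1 [-1.21374207e+02 -1.33390099e-01  6.25218990e-02]
shift tool [ 0.12   -0.4236  0.603 ]
```

```bash
python3 -m inch '[[[0,0,0],[0,-0.0282,0.0402],0],[[0,0,0],[0,-0.0282,0.0402],0],[[0,0,0],[0,-0.0282,0.0402],0],[[0,0,0],[0,-0.0282,0.0402],0],[[0,0,0],[0,-0.0282,0.0402],0],[[0,0,0],[0,-0.0282,0.0402],0],[[0,0,0],[0,-0.0282,0.0402],0],[[0,0,0],[0,-0.0282,0.0402],0],[[0,0,0],[0,-0.0282,0.0402],0],[[0,0,0],[0,-0.0282,0.0402],0],[[0,0,0],[0,-0.0282,0.0402],0],[[0,0,0],[0,-0.0282,0.0402],0],[[0,0,0],[0,-0.0282,0.0402],0],[[0,0,0],[0,-0.0282,0.0402],0],[[0,0,0],[0,-0.0282,0.0402],0]]' 20; python3 -m inch '[[[8.37,0,0],[0,0,0],0],[[8.37,0,0],[0,0,0],0],[[8.37,0,0],[0,0,0],0],[[8.37,0,0],[0,0,0],0],[[8.37,0,0],[0,0,0],0],[[8.37,0,0],[0,0,0],0],[[8.37,0,0],[0,0,0],0],[[0,0,0],[0,0,0],0],[[0,0,0],[0,0,0],0]]'; python3 -c "
from plan import *
where();to(reader(74,-12,.13))
for n in('top','scene'):save(n+'2.png',cam(n)['img'])"
```

```text
time_s: 1.6
ee_pos: [0.6355, -0.0352, 0.2497]
orientation: [-179.1, 89.9, 159.4]
force: [0.9, 1.2, 0.1]
finger_gap: -0.0002
time_s: 2.5
ee_pos: [0.6348, -0.0334, 0.2498]
orientation: [-106.4, 89.9, 173.7]
force: [-0.1, 0.0, -0.2]
finger_gap: -0.0001
t 2.5 tcp [ 0.6348 -0.0334  0.2498] tip z 0.2308 across 76.7 along -12.6 yaw of y 10.05 x axis [-0.001  0.    -1.   ] F [-0.14  0.02 -0.17] gap -0.0001 tips 0.019
shift tool [ 0.1198 -0.0026 -0.0005]
```

```bash
python3 -m inch '[[[0,0,0],[0.045,-0.0035,0],0],[[0,0,0],[0.045,0,0],0],[[0,0,0],[0.045,0,0],0],[[0,0,0],[0.025,0,0],0],[[0,0,0],[0.015,0,0],0],[[0,0,0],[0.006,0,0],0],[[0,0,0],[0.002,0,0],0],[[0,0,0],[0,0,0],0],[[0,0,0],[0,0,0],0]]'; python3 -c "
from plan import *
where()
c=cam('scene');save('s3.png',cv2.resize(c['img'][130:290,150:350],None,fx=3.5,fy=3.5,interpolation=cv2.INTER_CUBIC))"
```

```text
time_s: 3.5
ee_pos: [0.6332, -0.0342, 0.0692]
orientation: [72.8, 89.8, -7.3]
force: [-0.3, -0.7, 0.2]
finger_gap: 0.0002
t 3.5 tcp [ 0.6332 -0.0342  0.0692] tip z 0.0502 across 75.0 along -13.1 yaw of y 9.89 x axis [ 0.004 -0.    -1.   ] F [-0.33 -0.74  0.22] gap 0.0002 tips 0.019
```

View pics/s3.png

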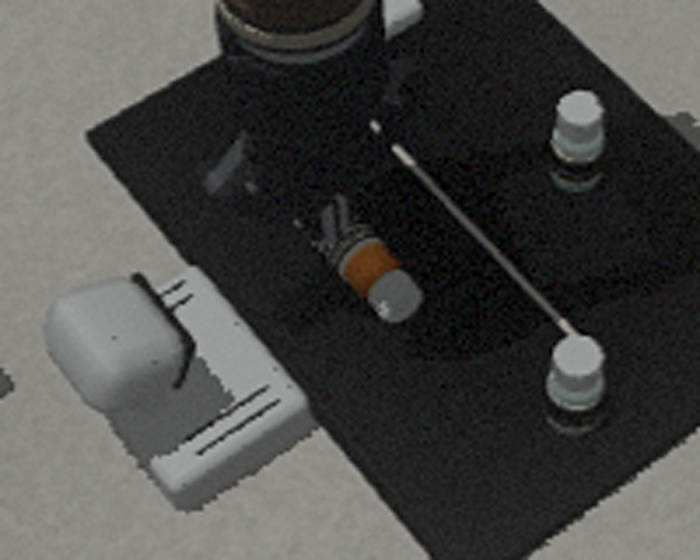

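The scene crop shows the shut fingertip just over the vial, at about (340,215) in the crop, with clear glass away from it. I'll descend in small steps and watch the force.

```bash
python3 -m inch '[[[0,0,0],[0.005,-0.001,0],0],[[0,0,0],[0.002,0,0],0],[[0,0,0],[0,0,0],0],[[0,0,0],[0,0,0],0]]'; for i in 1 ; do python3 -m inch '[[[0,0,0],[0.001,0,0],0],[[0,0,0],[0,0,0],0]]';python3 -m inch '[[[0,0,0],[0.001,0,0],0],[[0,0,0],[0,0,0],0]]';python3 -c "from plan import *;where()"; done
```

```text
time_s: 3.95
ee_pos: [0.6305, -0.0342, 0.0601]
orientation: [-105.4, 90.0, 174.5]
force: [-0.1, 0.1, -0.3]
finger_gap: 0.0005
time_s: 4.15
ee_pos: [0.6306, -0.0342, 0.0591]
orientation: [-112.4, 90.0, 167.4]
force: [-0.7, -0.1, 0.8]
finger_gap: 0.0001
time_s: 4.35
ee_pos: [0.6313, -0.0341, 0.0588]
orientation: [83.5, 89.9, 3.4]
force: [0.9, 0.4, 1.1]
finger_gap: 0.0004
t 4.35 tcp [ 0.6313 -0.0341  0.0588] tip z 0.0398 across 73.1 along -12.7 yaw of y 9.87 x axis [ 0.001  0.    -1.   ] F [0.85 0.35 1.12] gap 0.0004 tips 0.019
```

```bash
python3 -m inch '[[[0,0,0],[0.001,0,0],0],[[0,0,0],[0,0,0],0]]';python3 -m inch '[[[0,0,0],[0.001,0,0],0],[[0,0,0],[0,0,0],0]]'
```

```text
time_s: 4.55
ee_pos: [0.6321, -0.034, 0.0586]
orientation: [83.9, 89.8, 3.8]
force: [0.7, 1.7, 3.3]
finger_gap: -0.0002
time_s: 4.75
ee_pos: [0.633, -0.0339, 0.0584]
orientation: [84.3, 89.7, 4.2]
force: [1.0, 2.3, 7.1]
finger_gap: 0.0
```

```bash
python3 -m inch '[[[0,0,0],[-0.0006,-0.003,-0.0003],0],[[0,0,0],[0,-0.004,-0.0005],0],[[0,0,0],[0,-0.004,-0.0005],0],[[0,0,0],[0,-0.004,-0.0005],0]]'; python3 -m inch '[[[0,0,0],[0,-0.004,-0.0005],0],[[0,0,0],[0,-0.004,-0.0005],0],[[0,0,0],[0,-0.004,-0.0005],0]]'; python3 -m inch '[[[0,0,0],[0,-0.004,-0.0005],0],[[0,0,0],[0,-0.002,-0.0003],0],[[0,0,0],[0,0,0],0]]'; python3 -c "from plan import *;where()
c=cam('scene');save('s4.png',cv2.resize(c['img'][130:290,150:350],None,fx=3.5,fy=3.5,interpolation=cv2.INTER_CUBIC))"
```

```text
time_s: 5.15
ee_pos: [0.6179, -0.0363, 0.059]
orientation: [54.2, 89.7, -25.9]
force: [1.7, -4.2, 6.5]
finger_gap: 0.0001
time_s: 5.45
ee_pos: [0.6059, -0.0373, 0.0589]
orientation: [52.5, 89.6, -27.6]
force: [0.6, -3.8, 7.2]
finger_gap: 0.0005
time_s: 5.75
ee_pos: [0.5994, -0.0375, 0.0588]
orientation: [48.2, 89.7, -31.9]
force: [-0.1, -3.6, 6.1]
finger_gap: -0.0003
t 5.75 tcp [ 0.5994 -0.0375  0.0588] tip z 0.0398 across 41.1 along -10.5 yaw of y 9.92 x axis [ 0.004 -0.003 -1.   ] F [-0.11 -3.62  6.07] gap -0.0003 tips 0.019
```

View pics/s4.png

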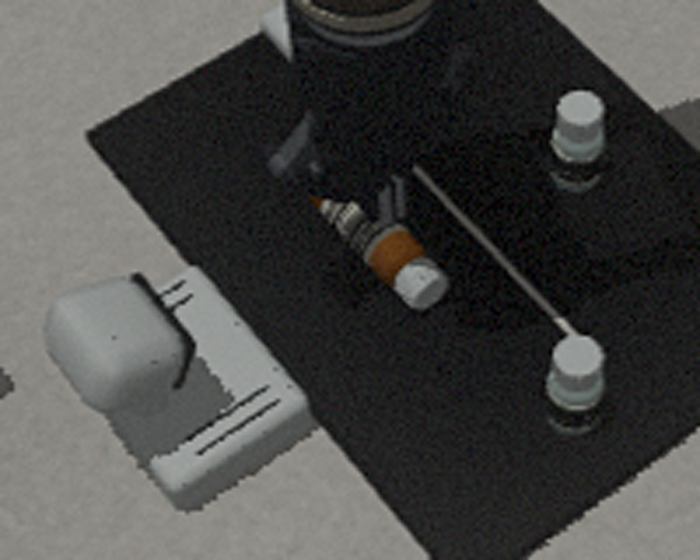

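The scene crop shows the vial rolled forward, about half as far as the tip moved, and still parallel to the line. I'll reset the tip and do a second stroke.

```bash
python3 -m inch '[[[0,0,0],[-0.003,0,0],0],[[0,0,0],[-0.008,0,0],0],[[0,0,0],[0,0.008,0.002],0],[[0,0,0],[0,0.008,0.002],0],[[0,0,0],[0,0,0],0],[[0,0,0],[0,0,0],0]]'; python3 -c "
from plan import *
where()
for n in('top','scene'):
  c=cam(n);save(n+'5.png',c['img'])
  h=cv2.cvtColor(c['img'],cv2.COLOR_RGB2HSV);am=((h[...,0]<18)&(h[...,1]>120)&(h[...,2]>30)).astype(np.uint8)
  k,l,st,ce=cv2.connectedComponentsWithStats(am)
  P=cloud(c);a=np.radians(YAW);nn=np.array([np.cos(a),np.sin(a)])
  for i in range(1,k):
    if st[i,4]>15: p=np.median(P[l==i],0);print(n,st[i],p.round(4),'across',((p[:2]-LM)@nn).round(4),'along',((p[:2]-LM)@[-nn[1],nn[0]]).round(4))
"
```

```text
time_s: 6.4
ee_pos: [0.614, -0.0369, 0.0675]
orientation: [-108.7, 90.0, 171.2]
force: [-0.6, -1.0, -0.1]
finger_gap: -0.0003
t 6.4 tcp [ 0.614  -0.0369  0.0675] tip z 0.0485 across 55.6 along -12.5 yaw of y 9.89 x axis [-0.001  0.    -1.   ] F [-0.63 -1.03 -0.13] gap -0.0003 tips 0.019
top [ 68   0  91  32 424] [0.8213 0.2838 0.0697] across 0.3146 along 0.268
top [138  31  15   6  28] [0.8183 0.2577 0.0146] across 0.3072 along 0.2428
top [93 35 28  6 71] [0.8126 0.3179 0.0166] across 0.3119 along 0.3032
top [122  34   8   4  17] [0.8155 0.2885 0.0151] across 0.3098 along 0.2737
top [80 38 12  4 21] [0.8093 0.3465 0.018 ] across 0.3135 along 0.3319
top [322 169  11  21 174] [ 0.5964 -0.0142  0.0382] across 0.0422 along 0.0129
top [ 40 260  11  17 112] [0.4726 0.3631 0.0721] across -0.0154 along 0.4058
scene [256 196  16  16 137] [ 0.6054 -0.0109  0.0373] across 0.0516 along 0.0146
scene [450 339  18  16  55] [0.4795 0.377  0.0739] across -0.0062 along 0.4184
```

```bash
python3 -m inch '[[[0,0,0],[-0.04,0,0],0],[[0,0,0],[-0.04,0,0],0],[[0,0,0],[-0.02,0,0.045],0],[[0,0,0],[0,0,0.045],0],[[0,0,0],[0,0,0.045],0],[[0,0,0],[0,0,0.035],0],[[0,0,0],[0,0,0],0],[[0,0,0],[0,0,0],0]]'; python3 -c "
from m2 import *;from plan import where
where()
c=cam('top');save('top6.png',c['img']);measure(c,(295,160,385,196),(np.array([.5571,-.0341]),np.array([-np.sin(np.radians(9.84)),np.cos(np.radians(9.84))]),.22))"
```

```text
time_s: 7.3
ee_pos: [0.6424, -0.205, 0.1673]
orientation: [-141.4, 89.9, 138.3]
force: [-1.4, 1.3, -0.1]
finger_gap: -0.0002
t 7.3 tcp [ 0.6424 -0.205   0.1673] tip z 0.1483 across 54.8 along -183.0 yaw of y 9.76 x axis [-0.001  0.001 -1.   ] F [-1.44  1.31 -0.12] gap -0.0002 tips 0.019Traceback (most recent call last):
  File "<string>", line 4, in <module>
    c=cam('top');save('top6.png',c['img']);measure(c,(295,160,385,196),(np.array([.5571,-.0341]),np.array([-np.sin(np.radians(9.84)),np.cos(np.radians(9.84))]),.22))
                                           ~~~~~~~^^^^^^^^^^^^^^^^^^^^^^^^^^^^^^^^^^^^^^^^^^^^^^^^^^^^^^^^^^^^^^^^^^^^^^^^^^^^^^^^^^^^^^^^^^^^^^^^^^^^^^^^^^^^^^^^^^^
  File "m2.py", line 23, in measure
    print('line',lm.round(4),'yaw',a(w).round(2),'len',L.round(3))
                                                       ^^^^^^^
AttributeError: 'float' object has no attribute 'round'
```

View pics/top6.png

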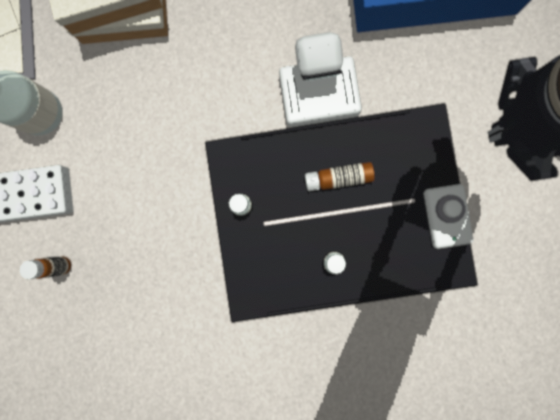

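The top view is clear: vial at about (340,177), both standing vials upright, arm off to the right.

```bash
sed -i "s/L.round(3)/L/" m2.py
cat >> m2.py <<'E'
LINE=(np.array([.5571,-.0341]),np.array([-np.sin(np.radians(9.84)),np.cos(np.radians(9.84))]),.22)
E
python3 -c "
from m2 import *;import pickle
c=pickle.load(open('top.pkl','rb'));measure(c,(295,145,385,185),LINE)
c['img']=cv2.imread('pics/top6.png')[...,::-1];measure(c,(295,155,385,198),LINE)
from plan import *;to(reader(60,-10,.167))"
```

```text
line [ 0.5571 -0.0341] yaw 9.84 len 0.22
vial pca [ 0.6238 -0.0326] yaw 10.37 len 0.099 rect [ 0.6233 -0.0329] (30.473180770874023, 99.42431640625) 11.011628150939941
across(+back) 65.5 along(+left) -10.1
line [ 0.5571 -0.0341] yaw 9.84 len 0.22
vial pca [ 0.6077 -0.0335] yaw 10.03 len 0.1 rect [ 0.6079 -0.0335] (29.822046279907227, 100.12958526611328) 9.097769737243652
across(+back) 50.1 along(+left) -8.1
shift tool [ 0.0004  0.0051 -0.1719]
```

```bash
python3 -m inch '[[[0,0,0],[0,0.002,-0.045],0],[[0,0,0],[0,0.002,-0.045],0],[[0,0,0],[0,0,-0.045],0],[[0,0,0],[0.02,0,-0.035],0],[[0,0,0],[0.04,0,0],0],[[0,0,0],[0.03,0,0],0],[[0,0,0],[0.01,0,0],0],[[0,0,0],[0,0,0],0],[[0,0,0],[0,0,0],0],[[0,0,0],[0,0,0],0]]'; python3 -c "
from plan import *
where()
to(reader(59,-11,.0574))"
```

```text
time_s: 8.35
ee_pos: [0.6196, -0.0366, 0.07]
orientation: [73.3, 89.8, -6.8]
force: [0.2, -0.9, -0.5]
finger_gap: 0.0001
t 8.35 tcp [ 0.6196 -0.0366  0.07  ] tip z 0.051 across 61.2 along -13.1 yaw of y 9.87 x axis [ 0.004 -0.    -1.   ] F [ 0.18 -0.89 -0.54] gap 0.0001 tips 0.019
shift tool [ 0.0126 -0.0023 -0.0021]
```

```bash
python3 -m inch '[[[0,0,0],[0.007,-0.002,-0.001],0],[[0,0,0],[0.001,0,0],0],[[0,0,0],[0,0,0],0],[[0,0,0],[0,0,0],0]]'; python3 -m inch '[[[0,0,0],[0.001,0,0],0],[[0,0,0],[0.0005,0,0],0],[[0,0,0],[0,0,0],0]]'
```

```text
time_s: 8.75
ee_pos: [0.6157, -0.0358, 0.06]
orientation: [80.9, 90.0, 0.7]
force: [-0.3, -0.6, 0.6]
finger_gap: 0.0
time_s: 9.05
ee_pos: [0.6161, -0.0357, 0.0586]
orientation: [73.1, 90.0, -7.0]
force: [0.0, -0.5, 1.3]
finger_gap: 0.0004
```

```bash
python3 -c "from plan import *;where()"
```

```text
t 9.05 tcp [ 0.6161 -0.0357  0.0586] tip z 0.0396 across 57.8 along -11.7 yaw of y 9.87 x axis [ 0.001 -0.    -1.   ] F [ 0.01 -0.53  1.33] gap 0.0004 tips 0.019
```

```bash
python3 -m inch '[[[0,0,0],[0.0012,0,0],0],[[0,0,0],[0,-0.003,-0.0005],0],[[0,0,0],[0,-0.004,-0.001],0],[[0,0,0],[0,-0.004,-0.001],0]]'; python3 -m inch '[[[0,0,0],[0,-0.004,-0.001],0],[[0,0,0],[0,-0.004,-0.001],0],[[0,0,0],[0,-0.004,-0.001],0]]'; python3 -m inch '[[[0,0,0],[0,-0.004,-0.001],0],[[0,0,0],[0,-0.004,-0.001],0],[[0,0,0],[0,-0.002,-0.0003],0],[[0,0,0],[0,0,0],0]]'; python3 -c "from plan import *;where()"
```

```text
time_s: 9.45
ee_pos: [0.6066, -0.0364, 0.059]
orientation: [52.1, 89.7, -28.0]
force: [-0.1, -2.6, 6.0]
finger_gap: -0.0
time_s: 9.75
ee_pos: [0.5941, -0.0356, 0.059]
orientation: [52.1, 89.7, -28.0]
force: [1.1, -2.5, 5.9]
finger_gap: 0.0001
time_s: 10.15
ee_pos: [0.5835, -0.035, 0.0589]
orientation: [50.1, 89.7, -30.0]
force: [0.6, -3.2, 5.9]
finger_gap: -0.0002
t 10.15 tcp [ 0.5835 -0.035   0.0589] tip z 0.0399 across 25.9 along -5.4 yaw of y 9.91 x axis [ 0.004 -0.002 -1.   ] F [ 0.55 -3.21  5.89] gap -0.0002 tips 0.019
```

```bash
python3 -m inch '[[[0,0,0],[-0.003,0,0],0],[[0,0,0],[-0.006,0,0],0],[[0,0,0],[0,0.008,0.001],0],[[0,0,0],[0,0.008,0.001],0],[[0,0,0],[0,0,0],0],[[0,0,0],[0,0,0],0]]'; python3 -c "
from plan import *
where()
c=cam('scene');
h=cv2.cvtColor(c['img'],cv2.COLOR_RGB2HSV);am=((h[...,0]<18)&(h[...,1]>120)&(h[...,2]>30)).astype(np.uint8);am[:,400:]=0
k,l,st,ce=cv2.connectedComponentsWithStats(am)
P=cloud(c);a=np.radians(YAW);nn=np.array([np.cos(a),np.sin(a)])
for i in range(1,k):
    if st[i,4]>15: p=np.median(P[l==i],0);print(st[i],p.round(4),'across',((p[:2]-LM)@nn).round(4),'along',((p[:2]-LM)@[-nn[1],nn[0]]).round(4))
"
```

```text
time_s: 10.75
ee_pos: [0.5981, -0.0327, 0.0658]
orientation: [-109.0, 90.0, 170.9]
force: [-0.8, 0.1, -0.8]
finger_gap: -0.0001
t 10.75 tcp [ 0.5981 -0.0327  0.0658] tip z 0.0468 across 40.6 along -5.6 yaw of y 9.89 x axis [-0.001  0.    -1.   ] F [-0.85  0.14 -0.8 ] gap -0.0001 tips 0.019
[265 194  16  16 141] [ 0.5883 -0.0081  0.0368] across 0.0352 along 0.0203
```

```bash
python3 -m inch '[[[0,0,0],[0.005,0.0015,0.0015],0],[[0,0,0],[0.002,0,0],0],[[0,0,0],[0,0,0],0],[[0,0,0],[0,0,0],0]]'; python3 -m inch '[[[0,0,0],[0.001,0,0],0],[[0,0,0],[0,0,0],0]]'; python3 -c "from plan import *;where()"
```

```text
time_s: 11.2
ee_pos: [0.5994, -0.0341, 0.0589]
orientation: [-109.1, 90.0, 170.7]
force: [-0.0, -0.7, 0.0]
finger_gap: 0.0001
time_s: 11.4
ee_pos: [0.6001, -0.034, 0.0585]
orientation: [82.6, 89.9, 2.5]
force: [0.5, 0.1, 0.6]
finger_gap: -0.0001
t 11.4 tcp [ 0.6001 -0.034   0.0585] tip z 0.0395 across 42.4 along -7.3 yaw of y 9.87 x axis [ 0.001  0.    -1.   ] F [0.45 0.15 0.6 ] gap -0.0001 tips 0.019
```

```bash
python3 -m inch '[[[0,0,0],[0.0015,0,0],0],[[0,0,0],[0,-0.003,0],0],[[0,0,0],[0,-0.004,-0.0003],0],[[0,0,0],[0,-0.004,-0.0003],0]]'; python3 -m inch '[[[0,0,0],[0,-0.004,-0.0003],0],[[0,0,0],[0,-0.004,-0.0003],0],[[0,0,0],[0,-0.004,-0.0003],0]]'; python3 -m inch '[[[0,0,0],[0,-0.004,-0.0003],0],[[0,0,0],[0,-0.004,-0.0003],0],[[0,0,0],[0,-0.002,0],0],[[0,0,0],[0,0,0],0]]'; python3 -c "from plan import *;where()"; python3 -m inch '[[[0,0,0],[-0.003,0,0],0],[[0,0,0],[-0.04,0,0],0],[[0,0,0],[-0.04,0,0],0],[[0,0,0],[-0.02,0,0.045],0],[[0,0,0],[0,0,0.045],0],[[0,0,0],[0,0,0.045],0],[[0,0,0],[0,0,0.035],0],[[0,0,0],[0,0,0],0],[[0,0,0],[0,0,0],0]]'; python3 -c "
from m2 import *;from plan import where
where()
c=cam('top');save('top7.png',c['img']);save('top7c.png',cv2.resize(c['img'][90:320,195:485],None,fx=2.7,fy=2.5));measure(c,(295,168,385,206),LINE)"
```

```text
time_s: 11.8
ee_pos: [0.5912, -0.0355, 0.0589]
orientation: [73.9, 89.7, -6.2]
force: [-0.3, -0.4, 7.8]
finger_gap: -0.0
time_s: 12.1
ee_pos: [0.5793, -0.0375, 0.059]
orientation: [61.3, 89.7, -18.8]
force: [0.4, -1.5, 7.0]
finger_gap: 0.0001
time_s: 12.5
ee_pos: [0.5692, -0.0392, 0.0589]
orientation: [54.0, 89.7, -26.1]
force: [0.7, -4.1, 7.6]
finger_gap: -0.0003
t 12.5 tcp [ 0.5692 -0.0392  0.0589] tip z 0.0399 across 11.1 along -7.1 yaw of y 9.92 x axis [ 0.005 -0.003 -1.   ] F [ 0.66 -4.06  7.62] gap -0.0003 tips 0.019
time_s: 13.4
ee_pos: [0.5952, -0.2054, 0.1588]
orientation: [-138.7, 89.9, 141.0]
force: [0.3, 0.6, -0.5]
finger_gap: 0.0001
t 13.4 tcp [ 0.5952 -0.2054  0.1588] tip z 0.1398 across 8.2 along -175.3 yaw of y 9.77 x axis [-0.002  0.001 -1.   ] F [ 0.28  0.63 -0.48] gap 0.0001 tips 0.019
line [ 0.5571 -0.0341] yaw 9.84 len 0.22
vial pca [ 0.5775 -0.0395] yaw 4.0 len 0.115 rect [ 0.5806 -0.0396] (28.55955696105957, 114.90434265136719) 0.9884846806526184
across(+back) 22.2 along(+left) -9.4
```

View pics/top7c.png

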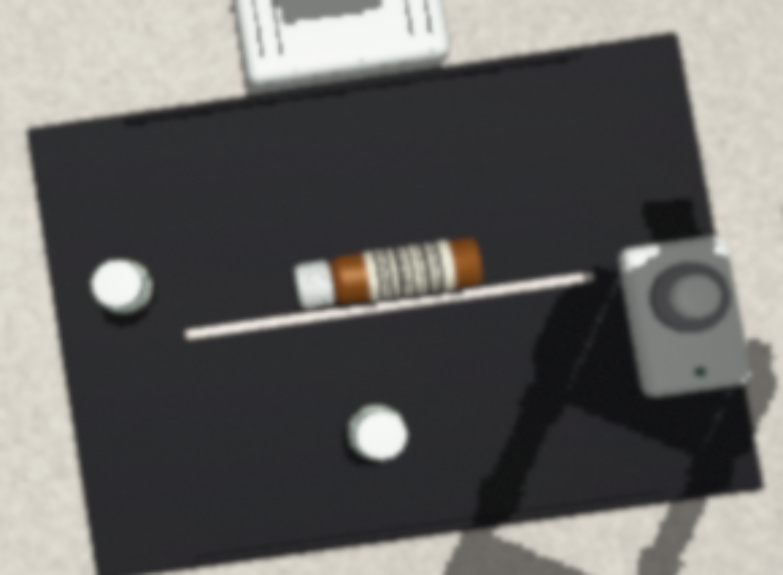

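The crop shows the vial at about (389,273), just behind the line, and both standing vials untouched. The line merged into the mask, so I'll remove it with an opening.

```bash
sed -i "s/    n,l,st,ce=cv2.connectedComponentsWithStats(b);i=1/    b=cv2.morphologyEx(b,cv2.MORPH_OPEN,cv2.getStructuringElement(2,(9,9)))\n&/" m2.py
python3 -c "
from m2 import *;import pickle
c=pickle.load(open('top.pkl','rb'))
c['img']=cv2.imread('pics/top6.png')[...,::-1];measure(c,(295,155,385,198),LINE)
c['img']=cv2.imread('pics/top7.png')[...,::-1];measure(c,(295,175,385,216),LINE)
from plan import *;to(reader(26,-9,.068))"
```

```text
line [ 0.5571 -0.0341] yaw 9.84 len 0.22
vial pca [ 0.6077 -0.0335] yaw 10.05 len 0.1 rect [ 0.6078 -0.0335] (29.55478286743164, 100.07682037353516) 9.717536926269531
across(+back) 50.1 along(+left) -8.1
line [ 0.5571 -0.0341] yaw 9.84 len 0.22
vial pca [ 0.5726 -0.033 ] yaw 8.88 len 0.099 rect [ 0.5712 -0.0333] (37.39656066894531, 99.53886413574219) 10.06918716430664
across(+back) 14.0 along(+left) -1.7
shift tool [ 0.091   0.0179 -0.1651]
```

```bash
cat > m3.py <<'E'
from m2 import *
def amber(c,lo=140,hi=300):
    h=cv2.cvtColor(c['img'],cv2.COLOR_RGB2HSV);m=((h[...,0]<18)&(h[...,1]>140)&(h[...,2]>50)).astype(np.uint8);m[:lo]=0;m[hi:]=0;m[:,:290]=0;m[:,400:]=0
    k,l,st,ce=cv2.connectedComponentsWithStats(m);lm,w,_=LINE;n=np.array([w[1],-w[0]]);q=[]
    for i in range(1,k):
        if st[i,4]>60: 
            p=ray(c,*ce[i],.030)[:2]-lm;q.append(p);print(st[i],'across',(p@n*1e3).round(1),'along',(p@w*1e3).round(1))
    if len(q)==2:d=q[0]-q[1];d=d*np.sign(d@w);print('yaw err',np.degrees(np.arctan2(-d@n,d@w)).round(2))
E
python3 -c "
from m3 import *;import pickle
c=pickle.load(open('top.pkl','rb'));amber(c)
for f in '67': c['img']=cv2.imread('pics/top%s.png'%f)[...,::-1].copy();print(f);amber(c)
"
```

```text
[363 151  11  20 173] across 64.8 along -51.7
[319 158  13  20 209] across 64.5 along 10.6
yaw err 0.26
6
[363 162  11  21 170] across 49.0 along -49.5
[319 169  13  21 214] across 48.6 along 12.7
yaw err 0.42
7
[362 185  12  20 165] across 17.7 along -43.2
[318 192  13  20 205] across 17.3 along 19.3
yaw err 0.32
```

```bash
python3 -m inch '[[[0,0,0],[0,0.009,-0.045],0],[[0,0,0],[0,0.009,-0.045],0],[[0,0,0],[0,0,-0.045],0],[[0,0,0],[0.02,0,-0.033],0],[[0,0,0],[0.04,0,0],0],[[0,0,0],[0.025,0,0],0],[[0,0,0],[0.006,0,0],0],[[0,0,0],[0,0,0],0],[[0,0,0],[0,0,0],0],[[0,0,0],[0,0,0],0],[[0,0,0],[0,0,0],0]]'; python3 -c "
from plan import *
where()
to(reader(27,-6,.0585))"
```

```text
time_s: 14.55
ee_pos: [0.5862, -0.0369, 0.0703]
orientation: [73.0, 89.8, -7.2]
force: [0.9, 0.6, -0.2]
finger_gap: -0.0002
t 14.55 tcp [ 0.5862 -0.0369  0.0703] tip z 0.0513 across 28.2 along -7.8 yaw of y 9.86 x axis [ 0.003 -0.    -1.   ] F [ 0.89  0.59 -0.18] gap -0.0002 tips 0.019
shift tool [ 0.0118 -0.0012 -0.0018]
```

```bash
python3 -m inch '[[[0,0,0],[0.007,-0.001,-0.0015],0],[[0,0,0],[0.002,0,0],0],[[0,0,0],[0,0,0],0],[[0,0,0],[0,0,0],0]]'; python3 -m inch '[[[0,0,0],[0.001,0,0],0],[[0,0,0],[0,0,0],0]]'; python3 -c "from plan import *;where()"
```

```text
time_s: 14.95
ee_pos: [0.5834, -0.0353, 0.0594]
orientation: [-108.7, 90.0, 171.1]
force: [-0.6, 0.2, 1.2]
finger_gap: 0.0
time_s: 15.15
ee_pos: [0.5838, -0.0353, 0.0587]
orientation: [66.7, 90.0, -13.4]
force: [-0.5, -0.0, 0.6]
finger_gap: -0.0002
t 15.15 tcp [ 0.5838 -0.0353  0.0587] tip z 0.0397 across 26.1 along -5.7 yaw of y 9.88 x axis [ 0. -0. -1.] F [-0.48 -0.05  0.6 ] gap -0.0002 tips 0.019
```

```bash
python3 -m inch '[[[0,0,0],[0.0013,0,0],0],[[0,0,0],[0,-0.004,-0.0003],0],[[0,0,0],[0,-0.004,-0.0005],0],[[0,0,0],[0,-0.004,-0.0005],0],[[0,0,0],[0,-0.004,-0.0005],0],[[0,0,0],[0,-0.004,-0.0005],0]]';  python3 -m inch '[[[0,0,0],[0,-0.004,-0.0005],0],[[0,0,0],[0,-0.004,-0.0005],0],[[0,0,0],[0,-0.004,-0.0005],0],[[0,0,0],[0,-0.003,0],0],[[0,0,0],[0,0,0],0],[[0,0,0],[0,0,0],0]]'; python3 -c "from plan import *;where()"
```

```text
time_s: 15.75
ee_pos: [0.5652, -0.0378, 0.059]
orientation: [49.6, 89.7, -30.4]
force: [0.9, -3.1, 5.8]
finger_gap: 0.0
time_s: 16.35
ee_pos: [0.5499, -0.0388, 0.0589]
orientation: [46.6, 89.8, -33.5]
force: [-1.0, -3.8, 6.4]
finger_gap: 0.0
t 16.35 tcp [ 0.5499 -0.0388  0.0589] tip z 0.0399 across -7.9 along -3.4 yaw of y 9.92 x axis [ 0.003 -0.002 -1.   ] F [-1.01 -3.75  6.37] gap 0.0 tips 0.019
```

```bash
python3 -m inch '[[[0,0,0],[0,-0.001,0],0],[[0,0,0],[0,0,0],0],[[0,0,0],[-0.003,0,0],0],[[0,0,0],[-0.04,0,0],0],[[0,0,0],[-0.04,0,0],0],[[0,0,0],[-0.02,0,0.045],0],[[0,0,0],[0,0,0.045],0],[[0,0,0],[0,0,0.045],0],[[0,0,0],[0,0,0.035],0],[[0,0,0],[0,0,0],0],[[0,0,0],[0,0,0],0]]'; python3 -c "
from m3 import *;from plan import where
where()
c=cam('top');save('top8.png',c['img']);save('top8c.png',cv2.resize(c['img'][90:320,195:485],None,fx=2.7,fy=2.5));amber(c)
m=c['img'][200:235,335:347].max(2);print(m[:,4],m[:,8])
for v in (205,231): print(ray(c,339,v,.026))
"
```

```text
time_s: 17.45
ee_pos: [0.5758, -0.2054, 0.1596]
orientation: [-138.5, 89.9, 141.3]
force: [-0.4, 0.5, -0.5]
finger_gap: -0.0
t 17.45 tcp [ 0.5758 -0.2054  0.1596] tip z 0.1406 across -10.9 along -172.0 yaw of y 9.77 x axis [-0.002  0.001 -1.   ] F [-0.42  0.52 -0.5 ] gap -0.0 tips 0.019
[363 198  11  20 163] across -1.1 along -40.5
[318 204  14  21 213] across -0.9 along 21.6
yaw err -0.2
[ 50  77 116 144 154 157 159 159 157 160 165 159 155 157 158 160 160 154
 141 123 107  88  64  41  39  44  47  46  46  47  45  46  46  47  47] [ 61  87 114 133 133 123 118 119 123 122 125 127 124 123 126 126 124 119
 112 101  88  67  47  37  41  43  45  47  45  46  45  46  47  47  47]
[ 0.56619451 -0.03361621  0.026     ]
[ 0.52921443 -0.03407687  0.026     ]
```

View pics/top8c.png

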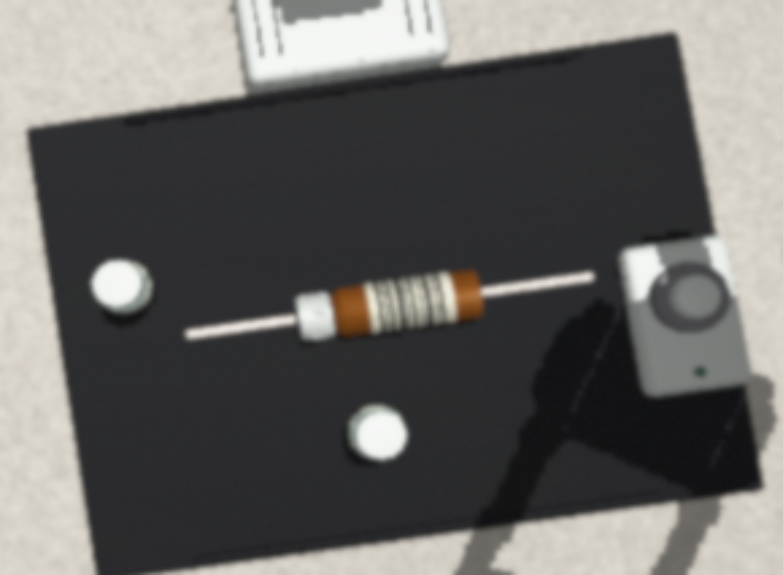

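```bash
python3 -c "
from m2 import *;import pickle
c=pickle.load(open('top.pkl','rb'))
c['img']=cv2.imread('pics/top8.png')[...,::-1].copy();measure(c,(295,180,385,235),LINE)
c=cam('scene');save('scene8.png',c['img']);P=cloud(c)
lm,w,_=LINE;n=np.array([w[1],-w[0]])
for nm in('scene','top'):
  if nm=='top': c=cam('top');P=cloud(c)
  d=P[...,:2]-lm;a=d@n;b=d@w;m=(abs(a)<.03)&(b>-.04)&(b<.02)&(P[...,2]>.035)&(P[...,2]<.045);print(nm,m.sum(),'mean across of crest',a[m].mean(),np.median(P[...,2][m]))
from plan import *;to([.5637,-.187,.085])
"
```

```text
line [ 0.5571 -0.0341] yaw 9.84 len 0.22
vial pca [ 0.5571 -0.0335] yaw 10.21 len 0.104 rect [ 0.5572 -0.0335] (29.361974716186523, 103.5986099243164) 10.352760314941406
across(+back) 0.2 along(+left) 0.6
scene 280 mean across of crest -0.0009347302222739931 0.03869943282025938
top 663 mean across of crest 4.7780023626319464e-06 0.03863183499938393
shift tool [ 0.0748 -0.0091 -0.0184]
```

```bash
python3 -c "
from h import *;import pickle
for f in('top','scene'):
  c=pickle.load(open(f+'.pkl','rb'));P=cloud(c)
  q=P[(abs(P[...,0]-.5637)<.05)&(abs(P[...,1]+.187)<.05)&(P[...,2]<.06)&(P[...,2]>0)]
  k=q[(q[:,2]>.0455)];print(f,'key ctr',k.mean(0).round(4),(k[:,:2].max(0)+k[:,:2].min(0))/2,len(k))
  r=np.hypot(*(q[:,:2]-[.5637,-.187]).T)
  for a,b in((0,5),(5,10),(10,13),(13,16),(16,19),(19,22),(23,30)):
    s=q[(r>=a/1e3)&(r<b/1e3),2];print(a,b,len(s),np.percentile(s,[10,50,90]).round(4))
"
```

```text
top key ctr [ 0.5639 -0.1872  0.0478] [ 0.56353692 -0.18712236] 220
0 5 40 [0.0463 0.0478 0.0493]
5 10 133 [0.0465 0.0481 0.0494]
10 13 125 [0.0385 0.0432 0.0477]
13 16 127 [0.0375 0.0389 0.0403]
16 19 204 [0.0311 0.0387 0.0404]
19 22 173 [0.0258 0.0282 0.038 ]
23 30 602 [0.0232 0.0266 0.0284]
scene key ctr [ 0.562  -0.1869  0.048 ] [ 0.5620009  -0.18621879] 74
0 5 11 [0.0457 0.0485 0.0493]
5 10 66 [0.0416 0.047  0.0493]
10 13 39 [0.0385 0.0422 0.0486]
13 16 48 [0.0328 0.0393 0.0418]
16 19 92 [0.0268 0.0366 0.0401]
19 22 69 [0.0257 0.0286 0.0392]
23 30 209 [0.0138 0.026  0.0284]
```

```bash
python3 -m inch '[[[0,0,0],[0.01,-0.0091,-0.0184],0],[[0,0,0],[0.03,0,0],0],[[0,0,0],[0.03,0,0],0],[[0,0,0],[0.008,0,0],0],[[0,0,0],[0,0,0],0],[[0,0,0],[0,0,0],0],[[0,0,0],[0,0,0],0]]'; python3 -c "
from plan import *
where();to([.5637,-.187,.063])"
```

```text
time_s: 18.3
ee_pos: [0.5661, -0.189, 0.0842]
orientation: [58.2, 89.8, -21.9]
force: [0.8, 0.3, -0.4]
finger_gap: -0.0003
t 18.3 tcp [ 0.5661 -0.189   0.0842] tip z 0.0652 across -17.6 along -154.2 yaw of y 9.89 x axis [ 0.003 -0.001 -1.   ] F [ 0.83  0.28 -0.39] gap -0.0003 tips 0.019
shift tool [ 0.0212 -0.0021 -0.0024]
```

```bash
python3 -m inch '[[[0,0,0],[0.008,-0.002,-0.0022],0],[[0,0,0],[0.005,0,0],0],[[0,0,0],[0,0,0],0],[[0,0,0],[0,0,0],0]]'; python3 -m inch '[[[0,0,0],[0.002,0,0],0],[[0,0,0],[0.002,0,0],0],[[0,0,0],[0,0,0],0],[[0,0,0],[0,0,0],0]]'; python3 -m inch '[[[0,0,0],[0.002,0,0],0],[[0,0,0],[0,0,0],0],[[0,0,0],[0,0,0],0]]'; python3 -c "
from plan import *
where()"
```

```text
time_s: 18.7
ee_pos: [0.5619, -0.1867, 0.0691]
orientation: [-123.6, 90.0, 156.2]
force: [-0.6, -0.5, 0.6]
finger_gap: -0.0005
time_s: 19.1
ee_pos: [0.5626, -0.187, 0.0657]
orientation: [51.3, 90.0, -28.9]
force: [0.1, -0.7, 1.4]
finger_gap: -0.0001
time_s: 19.4
ee_pos: [0.5626, -0.187, 0.0637]
orientation: [53.0, 89.9, -27.2]
force: [0.3, 0.2, 2.1]
finger_gap: 0.0
t 19.4 tcp [ 0.5626 -0.187   0.0637] tip z 0.0447 across -20.7 along -151.6 yaw of y 9.88 x axis [ 0.001 -0.    -1.   ] F [0.35 0.2  2.09] gap 0.0 tips 0.019
```

```bash
python3 -m inch '[[[0,0,0],[0.002,0,0],0],[[0,0,0],[0.001,0,0],0],[[0,0,0],[0,0,0],0],[[0,0,0],[0,0,0],0]]'; python3 -m inch '[[[0,0,0],[0.0015,0,0],0],[[0,0,0],[0,0,0],0],[[0,0,0],[0,0,0],0]]'; python3 -c "
from plan import *
where()"
```

```text
time_s: 19.8
ee_pos: [0.5627, -0.187, 0.0619]
orientation: [45.1, 90.0, -35.0]
force: [-2.3, 0.3, 11.3]
finger_gap: -0.0001
time_s: 20.1
ee_pos: [0.5627, -0.187, 0.0618]
orientation: [-19.8, 90.0, -99.9]
force: [-5.5, 1.0, 19.3]
finger_gap: 0.0001
t 20.1 tcp [ 0.5627 -0.187   0.0618] tip z 0.0428 across -20.6 along -151.6 yaw of y 9.89 x axis [-0. -0. -1.] F [-5.49  0.98 19.32] gap 0.0001 tips 0.019
```

The key is bottomed: tip at 42.8 mm and the force rising stiffly. I'll release it, move clear and check.

```bash
python3 -m inch '[[[0,0,0],[-0.004,0,0],0],[[0,0,0],[-0.006,0,0],0],[[0,0,0],[-0.03,0,0],0],[[0,0,0],[-0.04,0,0],0],[[0,0,0],[-0.04,0,0.03],0],[[0,0,0],[0,0,0.045],0],[[0,0,0],[0,0,0.045],0],[[0,0,0],[0,0,0.03],0],[[0,0,0],[0,0,0],0],[[0,0,0],[0,0,0],0],[[0,0,0],[0,0,0],0]]'; python3 -c "
from m3 import *;from plan import where
where()
c=cam('top');save('top9c.png',cv2.resize(c['img'][90:320,195:485],None,fx=2.7,fy=2.5));measure(c,(295,180,385,235),LINE)
P=cloud(c);d=np.hypot(P[...,0]-.5637,P[...,1]+.187);print('key z',np.median(P[...,2][d<.008]))
for u,v in((335,262),(239,203)):print('standing z',np.median(P[v-3:v+4,u-3:u+4],(0,1)))
"
```

```text
time_s: 21.2
ee_pos: [0.5872, -0.333, 0.1777]
orientation: [-143.6, 89.8, 136.3]
force: [-0.5, -0.3, -0.0]
finger_gap: -0.0002
t 21.2 tcp [ 0.5872 -0.333   0.1777] tip z 0.1587 across -21.4 along -299.6 yaw of y 9.91 x axis [-0.002  0.002 -1.   ] F [-0.53 -0.33 -0.01] gap -0.0002 tips 0.019
line [ 0.5571 -0.0341] yaw 9.84 len 0.22
vial pca [ 0.5572 -0.0337] yaw 10.07 len 0.103 rect [ 0.5572 -0.0336] (29.240276336669922, 103.36863708496094) 10.169965744018555
across(+back) 0.2 along(+left) 0.5
key z 0.04836853995281195
standing z [ 0.48799219 -0.0252271   0.07283892]
standing z [0.56377616 0.10381303 0.07270171]
```

View pics/top9c.png

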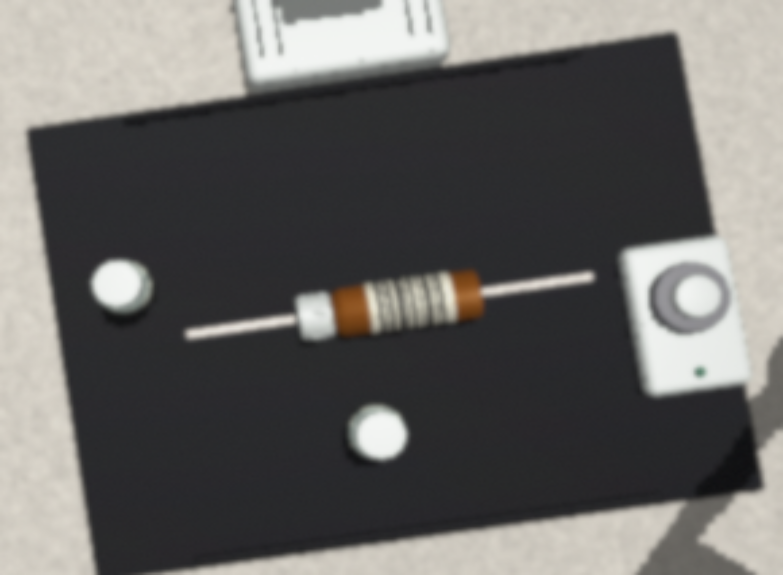

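The vial lies centred on the line at about (389,303), the key is back up, both standing vials are in place and the robot is clear.

```bash
python3 -c "
from bench import ticket;ticket.sign_off()"
```

```text
the job is handed in; nothing more can be done
```

The vial is on the reading line, the read key has been pressed and released, and the job is handed in at about 21 s of the 51 s allowed.

- **Rolling:** I rolled the vial about 65 mm with the shut fingertips in four strokes, pressing its top at about 6–8 N and never lifting it. I dragged slightly along its length as well, to take out a 10 mm lengthwise offset.
- **Vial position:** The last outline check puts it 0.2 mm off the line's middle across and 0.5 mm along, within about 0.3° of parallel. The other checks of its position across the line gave between 0 and −1 mm, which is within the 2 mm camera calibration.
- **Key:** I pressed until the tip stood at 42.8 mm, where the force rose stiffly to 19 N, so it was fully down. After release it measured 48.4 mm, so it is back up.
- **Standing vials:** Both are upright, with their tops within about 1 mm of where they started.
- **Failed checks:** Twice mid-task, with the vial next to the line, the outline check merged the two and gave a wrong reading. I used the amber patches of the vial instead.

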